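Set the length stop of a sawing jig and bring the timber up to it

TASK

Set the sawing jig to its longer cutting length: press the red spring button down through the hole in the steel stop bar and, keeping it down, slide the bar past it, away from the saw cut, until the button springs up in the bar's other hole; do not force the bar against the button. Then push the timber gently along the fence from its rear end until its front end rests against the stop, and draw clear. Do it all by pressing and pushing with the fingertips: pinch and lift nothing, and leave the tape measure, the screwdriver and the short offcut alone.

Things in the scene. Friction and masses are not known exactly. Their poses are not given: they have to be found in the camera images.
- saw_jig: Sawing jig fixed to the bench, turned a little either way: plywood board 186 x 365 x 18 mm on two battens 22 mm high. Origin on the bench top; board from x -112 to +74 and y -180 to +185 mm. +y runs along the work, from the saw cut to the stop; +x across it to the fence; z up. Fence: wood, x +42 to +66 mm, whole length, top 90 mm above the bench.
- lane (a point): Lane in which the timber lies, 75 mm wide (jig x -33 to +42 mm); this point is in its middle on the board (40 mm above the bench) at the saw cut, a 3 mm kerf across the jig at y -30 mm. Near side: a low wooden cheek, y -85 to -32 mm, x -54 to -34 mm, top 68 mm above the bench; further in +y the rail; for y below -85 mm it is open.
- rail (a point): Middle of the aluminium rail that guides the stop bar, at the height of its top (69 mm above the bench). The rail covers jig x -105 to -33 and y -22 to +185 mm; its lips leave 52 mm of the bar's width bare. Under the bar it is hollow, 48 mm wide and 18 mm deep, so a fingertip reaching through a hole can travel along with the bar.
- outer_hole (a point): Steel stop bar, 60 wide x 133 long (jig y) x 6 mm; underside 58, top 64 mm above the bench. This point: middle of the outer hole (nearer the stop), on the top; axes as the jig's. Two round holes, 38 mm wide, 50 mm apart along y. An aluminium stop block, 16 mm thick, its face 36 mm in +y from the outer hole's middle, stands on it (top 88 mm) and reaches down into the lane.
- stop_bar (a joint): Travel of the stop bar in m along the jig's +y: 0 as found (button up in the outer hole), 0.050 with the inner hole over the button. Friction about 2.5 N. The button standing in a hole leaves about 2 mm of play each way and blocks the rest. A fingertip in a hole can drag the bar by the hole's edge.
- button (a joint): How far the red spring button is pressed, in m: 0 up, 0.013 bottomed; 4 N to start, 8.4 N at the bottom. Head 34 mm across, 12 mm high, top 3 mm above the bar's top when up. Beyond 0.009 it is below the bar's underside and the bar slides over it; the bar then keeps it down until a hole comes over it and it springs up.
- button_top (a point): Middle of the top of the red button; moves down with it (67 mm above the bench when up). It is fixed to the jig sideways, at x -69, y +56 mm.
- stop_face (a point): Point on the stop's face (the face looks to the jig's -y), in the middle of the lane, at half the timber's height (57.5 mm above the bench). Moves with the bar.
- timber_front (a point): Centre of the front end of the timber, the end that faces the stop. The timber is a sawn length of wood, 70 wide x 220 long x 35 mm high, about 0.28 kg, flat on the board along the fence; its top is 75 mm above the bench. Axes: y along its length towards the stop, z up.
- timber_rear (a point): Centre of the rear end of the timber, where it is to be pushed; at first this end lies beyond the cheek, with the near side open, and may overhang the board by up to 55 mm.
- tape_measure_mid (a point): Yellow tape measure, 70 x 98 x 40 mm, on the bench behind the fence; middle of its case. Leave alone.
- screwdriver_mid (a point): Screwdriver with a blue handle, 29 x 192 x 25 mm, on the bench on the robot's side of the jig; its middle. Leave alone.
- short_offcut_mid (a point): Short offcut of timber, 38 x 140 x 38 mm, on the bench behind the fence; its middle. Leave alone.
Not all that is in view belongs to the job. What is shaped like the part that bears timber_front but blue is not meant.

How it is judged (in metres and radians):
On the way, in this order (a step that is already met when the one before it is completed fails the run):
1. the button is down and the stop bar slides past it (value of joint button above 0.0075 m and value of joint stop_bar between 0.01 and 0.044 m), for 0.1 s.
2. the bar stands at its second hole with the button sprung up in it (value of joint button below 0.003 m and value of joint stop_bar between 0.046 and 0.054 m), for 0.2 s.
3. the timber's front end is against the stop (y of timber_front in the frame of stop_face above -0.003 m), for 0.2 s.
At the end, for the whole second after the job is handed in: The stop bar stands at its second hole (travel 46 to 54 mm) with the button up in it (pressed less than 3 mm); the timber lies flat in the lane along the fence (within 0.04 rad) with its front end within 3 mm of the stop face; all at rest (all of step 2 and y of timber_front in the frame of stop_face between -0.003 and 0.003 m and x of timber_front in the frame of stop_face between -0.005 and 0.005 m and angle between the y axis of timber_front and the y axis of saw_jig, either way round below 0.04 rad and angle between timber_front's own z axis and vertical below 0.03 rad and height (world z) of timber_front between 0.055 and 0.061 m and velocity of joint stop_bar below 0.005 m/s); the robot touches nothing.
It fails at once if the timber is lifted or tipped (height (world z) of any of timber_front, timber_rear above 0.067 m or angle between timber_front's own z axis and vertical above 0.12 rad).
It fails at once if the timber is pinched or shoved hard (more than 40 N on it) (contact force between the fingers and timber above 40 N).
It fails at once if the stop bar is forced (more than 60 N on it) (contact force between the fingers and stop_bar above 60 N).
It fails at once if the tape measure, the screwdriver or the short offcut is moved more than 15 mm (distance of any of tape_measure_mid, screwdriver_mid, short_offcut_mid from where it was at the start of the episode above 0.015 m).
It also fails if it takes over 58 s, if anything falls off the work surface, if the arm or the gripper's body presses on something with over 40 N, if the wrist force passes 120 N, or if a joint passes its speed limit or range.

ROBOT

A 6-joint arm with a two-finger parallel gripper is mounted at the origin on a cart in front of the work surface, level with it; the furniture and walls round the work are solid. World frame = base frame: x ahead of the robot, y to its left, z up, the work surface at z = 0. Lengths are in m, angles in degrees, forces in N, time in s.
With the tool pointing down it reaches from about 0.225 to 0.725 m from the base axis. Payload 3.1 kg.
Tool frame: the origin (TCP) lies at the very end of the fingers, on their centre line; the grasp point (between the pads) lies grip_point_offset behind it (grip_point_offset is the distance from the TCP to the grasp point, in m); z points along the fingers, y is the line along which they close (so a half turn about z gives the same grasp; the last joint's range is limited). The gripper opens to 85 mm and grips with 20 to 120 N. Pads are 22 mm wide; open, the fingers measure 114 mm over their backs; the gripper's body (76 mm by 85 mm) begins 54 mm behind the grasp point. The pads swing forward as they close: fully open they stand 13 mm farther back than shut.
Start: joints at [69.74, 2.75, 5.684, 92.934, 0, 82.678], TCP at [0.118, 0.512, 0.207] pointing down, gripper open.
Joint ranges: [-166.93, 166.93], [-56.73, 111.36], [-69.38, 81.34], [-121.58, 131.49], [-85.45, 84.26], [-180, 180]. Speed limits (degrees/s): [159.86, 159.86, 180, 180, 180, 180].

INTERFACE

Orientations are given as a 3x3 rotation matrix whose columns are the frame's x, y, z axes.
In Python, from workcell import * gives the robot as it stands. The module is installed in compiled form; this text tells all that it offers.
- The arm moves only by the tool jog_arm, never from a script. Its argument "rows" is a list of rows, each a list of 4 numbers: the shift along the tool's x, y, z in cm, then the turn about the tool's z in rad. A call has 1 to 12 rows; each row shifts and turns the commanded pose from where the row before left it, along the tool's axes as they then stand; what a row does not reach is not made up. A row lasts 1/8 s, in which the tool goes at most 62.5 mm and 10.7 degrees, less where a joint would pass 70% of its speed; a pose out of reach is approached as far as the arm can. A call with a gripper value outside its range is refused whole. "claw" is the gripper's target within -1 to 1 (shut at 1, half-way at 0, fully open at -1), set as the call begins (left out, the last holds). The fingers move at their own pace and stop on an object; "grip_force" is the grip in N (left out, the last holds). Time passes only in rows, so rows that do not move let the fingers close. It gives the time, the measured TCP pose, the force, the opening and the grip force at its end, in the units of the state.
- observe(): the state, without advancing time (a new reading comes with each control period).
- snapshot(name): name is "scene" or "top"; returns the picture (480x640x3 uint8, red, green, blue); there is no depth.
- camera_model(name): a dict with "mtx" (3x3 intrinsics, pixels), "rvec" (rotation vector, rad) and "tvec" (3), from world to camera coordinates, as OpenCV has them. Camera axes: x right, y down, z forward; pixel columns grow to the right and rows downward; lengths in m; the calibration is good to about 2 mm. A picture is of the moment at which its call begins. camera_model takes no time and is no camera call.
- close_job(): hands the job in; it is judged then, once.
The state is a dict: "time_s": time; "joints": joint angles; "qvel": joint speeds; "joint_efforts": joint torques, N m; "ee_pos": TCP position; "ee_rot": TCP orientation; "force": force on the tool from outside, world axes, zero at the start; "torque": the same for the moment, N m; "opening": finger opening in m; "finger_force": force on a finger pad.
Only numpy, scipy, OpenCV 4.12 (cv2) and the standard library are available. Lean on these libraries where they do the work, as an engineer would, in place of code of your own. Each camera call takes 0.05 s, during which the arm holds its last target. There are 200 camera calls.

## Working session

There is one attempt and no reset: what is moved stays moved. The work goes in short steps, Python scripts to look and compute and a tool call to move; the robot and the scene stay as the last step left them, time stands still between calls to the robot, and variables do not carry over. Pictures are saved under pics/ and viewed, at most 10 in all, crops included, and the job is handed in when it is done.

Besides the shell and the picture viewer there is one more tool, called in YAML: its name, and indented under it one key for each argument. jog_arm: Moves the arm, as the interface text tells. Its arguments: {"type":"object","properties":{"rows":{"type":"array","items":{"type":"array","items":{"type":"number"}}},"claw":{"type":"number"},"grip_force":{"type":"number"}},"required":["rows"]}

```bash
mkdir -p pics
cat > h.py <<'E'
from workcell import *
import numpy as np, cv2
def cam(n):
    c=camera_model(n); R=cv2.Rodrigues(np.array(c["rvec"],float))[0]; return np.array(c["mtx"],float),R,np.array(c["tvec"],float).ravel()
def ray(n,uv,z):
    K,R,t=cam(n); C=-R.T@t; d=R.T@np.linalg.inv(K)@np.array([uv[0],uv[1],1.]); return C+d*(z-C[2])/d[2]
def proj(n,p):
    K,R,t=cam(n); q=K@(R@np.array(p,float)+t); return q[:2]/q[2]
def save(n,f):
    im=snapshot(n); cv2.imwrite("pics/"+f,cv2.cvtColor(im,cv2.COLOR_RGB2BGR)); return im
E
python3 - <<'E'
from h import *
save("scene","s1.png"); save("top","t1.png")
s=observe(); print(s["time_s"],s["ee_pos"],s["ee_rot"],s["opening"],s["force"])
E
```

```text
0.1 [0.11731593 0.51110534 0.20571424] [[-9.74623717e-01  2.23848150e-01 -7.85287603e-04]
 [ 2.23849307e-01  9.74621679e-01 -2.01730063e-03]
 [ 3.13789308e-04 -2.14189513e-03 -9.99997657e-01]] 0.0855553575251839 [ 0.00163098 -0.32318759 -0.81923586]
```

View pics/t1.png

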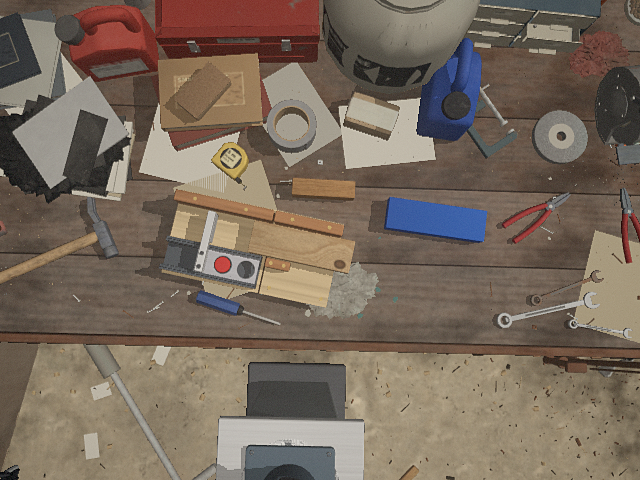

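View pics/s1.png

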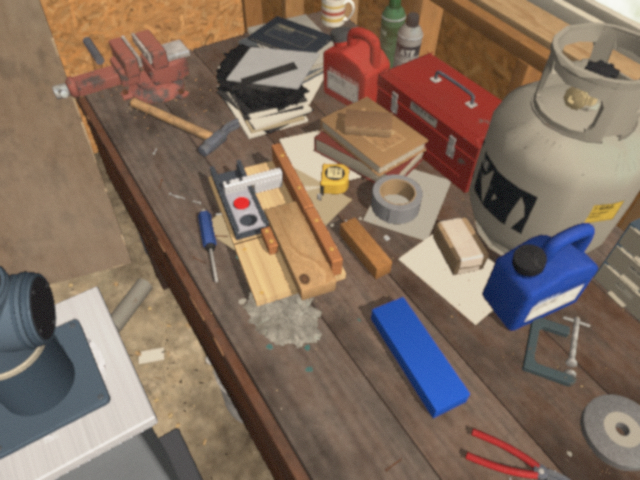

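Top view: red button at (223,264), inner hole at (246,270), stop block (205,240), wooden timber (300,243) with its rear end at about (350,255). Could be mistaken: the blue block (435,220) and the short offcut (323,188) for the timber, and the dark hole (246,270) for the button. I choose the wooden piece in the jig and the red disc in the bar.

Run:
```python
from h import *
t=cv2.imread("pics/t1.png"); s=cv2.imread("pics/s1.png")
def red(im,x0,y0,x1,y1):
    c=im[y0:y1,x0:x1].astype(int); m=(c[...,2]>140)&(c[...,1]<70)&(c[...,0]<70)
    y,x=np.nonzero(m); return x.mean()+x0,y.mean()+y0,m.sum(),np.ptp(x),np.ptp(y)
rt=red(t,205,245,240,280); rs=red(s,225,190,260,215); print(rt,rs)
print(ray("top",rt,.067),ray("scene",rs,.067))
cv2.imwrite("pics/c1.png",cv2.resize(t[180:320,150:370],None,fx=3.6,fy=3.6,interpolation=cv2.INTER_CUBIC))
for p in [(175,192),(342,232)]: print(ray("top",p,.09))
```

```text
(np.float64(221.25316455696202), np.float64(264.0126582278481), np.int64(79), np.int64(14), np.int64(14)) (np.float64(240.92307692307693), np.float64(202.81196581196582), np.int64(117), np.int64(14), np.int64(9))
[0.47878038 0.15592717 0.067     ] [0.47855893 0.14958015 0.067     ]
[0.62664626 0.25673564 0.09      ]
[ 0.55212044 -0.09778689  0.09      ]
```

View pics/c1.png

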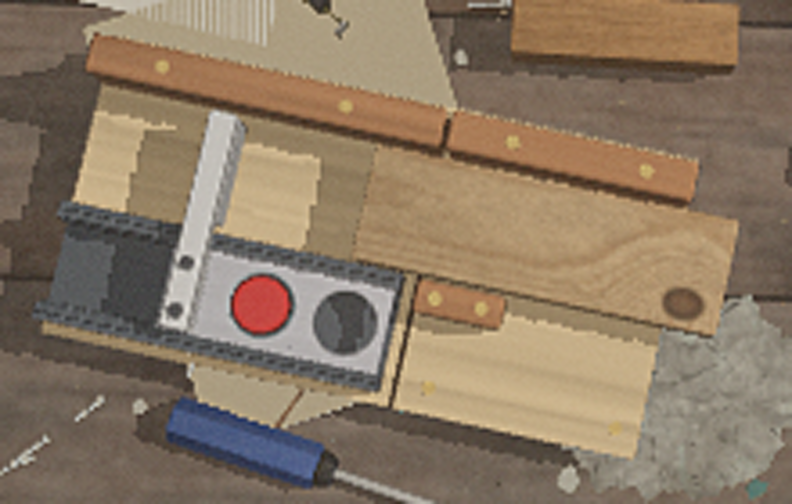

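The crop shows the red button at crop (262,304), the inner hole at (345,322), the stop bar's block at (205,220), and the wood-coloured timber with corners (375,150), (355,257), (738,222), (717,335). This confirms the choice. Now the jig frame, from several features.

Run:
```python
from h import *
def red(f,x0,y0,x1,y1):
    im=cv2.resize(cv2.imread(f)[y0:y1,x0:x1],None,fx=8,fy=8,interpolation=cv2.INTER_CUBIC); h=cv2.cvtColor(im,cv2.COLOR_BGR2HSV)
    m=(((h[...,0]<8)|(h[...,0]>172))&(h[...,1]>140)&(h[...,2]>90)).astype(np.uint8)
    c=max(cv2.findContours(m,0,2)[0],key=cv2.contourArea); e=cv2.fitEllipse(c)
    return (np.array(e[0])+.5)/8-.5+[x0,y0],np.array(e[1])/8
for n,f,b in [("top","pics/t1.png",(205,245,240,280)),("scene","pics/s1.png",(225,190,260,215))]:
    c,a=red(f,*b); print(n,c,a,ray(n,c,.067))
P=lambda u,v,z: ray("top",((u+.5)/3.6-.5+150,(v+.5)/3.6-.5+180),z)
def ang(a,b): d=b-a; return np.degrees(np.arctan2(-d[0],d[1]))  # jig yaw
f1,f2=P(697,160,.09),P(95,35,.09); print("fence back",f1,f2,ang(f1,f2),np.linalg.norm(f2-f1))
f1,f2=P(690,203,.09),P(88,73,.09); print("fence front",f1,f2,ang(f1,f2))
T=[P(*q,.075) for q in [(375,150),(355,257),(738,222),(717,335)]]; print("timber",np.round(T,4)); print(ang(T[2],T[0]),ang(T[3],T[1]))
h=P(345,322,.064); print("inner",h)
for p in [(167,435),(330,475),(180,400),(445,505)]: print("drv",P(*p,.015))
s=observe();print(s["joints"],camera_model("top")["tvec"])
```

```text
top [222.03507805 264.20028687] [15.72687626 15.99014091] [0.47842894 0.15425422 0.067     ]
scene [241.05514145 202.7754631 ] [11.29885387 15.31086636] [0.47884714 0.14953019 0.067     ]
fence back [ 0.56900847 -0.10006217  0.09      ] [0.63236054 0.25489513 0.09      ] -10.119484837474053 0.360566458095392
fence front [ 0.54354665 -0.09650905  0.09      ] [0.60968361 0.25770755 0.09      ] -10.57610730558012
timber [[ 0.5712  0.0898  0.075 ]
 [ 0.5074  0.0991  0.075 ]
 [ 0.5347 -0.1262  0.075 ]
 [ 0.4676 -0.1151  0.075 ]]
-9.602341716299474 -10.54101948657569
inner [0.46959657 0.10450746 0.064     ]
drv [0.39977291 0.21531527 0.015     ]
drv [0.37821085 0.11501185 0.015     ]
drv [0.4212263  0.20849437 0.015     ]
drv [0.36193801 0.04426494 0.015     ]
[6.97416836e+01 2.79084845e+00 5.60058201e+00 9.29337458e+01
 2.18948410e-03 8.26768852e+01] [-0.06071286  0.55706961  1.18761278]
```

jog_arm:
  rows:
    - [0,0,0,-0.046]
    - [-3.8,-2.8,0,0]
    - [-3.8,-2.8,0,0]
    - [-3.8,-2.8,0,0]
    - [-3.8,-2.8,0,0]
    - [-3.8,-2.8,0,0]
    - [-3.8,-2.8,0,0]
    - [-3.8,-2.8,0,0]
    - [-3.8,-2.8,0,0]
    - [-3.8,-2.8,0,0]
    - [-3.8,-2.8,0,0]
    - [-4.0,-3.2,0,0]
  claw: 0.165

```text
time_s: 1.6
ee_pos: [0.4756, 0.1284, 0.2063]
ee_rot: [[-0.984, 0.179, -0.001], [0.179, 0.984, 0.0], [0.001, 0.0, -1.0]]
force: [0.2, 0.8, 0.8]
opening: 0.0356
finger_force: 0.0
```

jog_arm:
  rows:
    - [0,0,2.5,0]
    - [0,0,2.5,0]
    - [0,0,2.5,0]
    - [0,0,2,0]
    - [0,0,1,0]
    - [0,0,0,0]

```text
time_s: 2.35
ee_pos: [0.4742, 0.1295, 0.1009]
ee_rot: [[-0.984, 0.179, -0.002], [0.179, 0.984, -0.0], [0.002, -0.001, -1.0]]
force: [0.4, 0.1, 0.2]
opening: 0.0356
finger_force: 0.0
```

Run:
```python
from h import *
s=observe(); print(s["ee_pos"],s["force"])
for n in("top","scene"):
    im=save(n,n+"2.png"); c=im[180:320,150:370] if n=="top" else im[150:290,180:340]
    c=cv2.resize(c,None,fx=3.6,fy=3.6,interpolation=cv2.INTER_CUBIC); cv2.imwrite("pics/"+n+"2c.png",c[...,::-1])
```

```text
[0.47417014 0.1294985  0.10090397] [0.37880544 0.07550096 0.16194967]
```

View pics/scene2c.png

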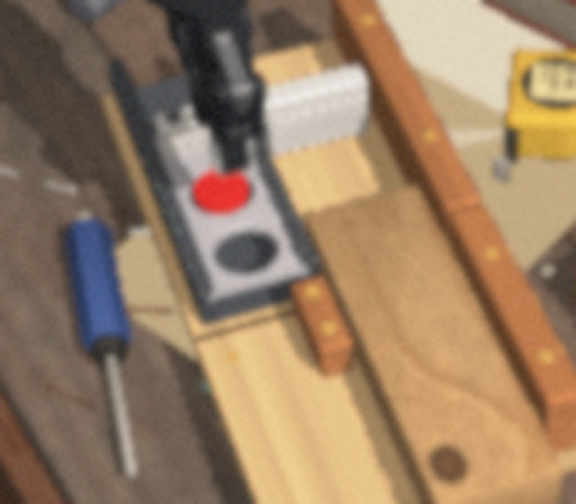

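The scene crop shows the dark fingers over the stop end of the button, nearest tip at crop (238,165). I compare that with the projected finger positions.

Run:
```python
from h import *
p=np.array(observe()["ee_pos"]); y=np.array([.179,.984,0])
for k in(-.025,0,.025):
  for dz in(0,.007,.013): 
    q=proj("scene",p+y*k+[0,0,dz]); print(k,dz,(q-[180,150])*3.6+1.3)
b=np.array([.4785,.153,.067]); print((proj("scene",b)-[180,150])*3.6)
```

```text
-0.025 0 [238.69030814 201.7294946 ]
-0.025 0.007 [237.60696901 193.14689656]
-0.025 0.013 [236.66987188 185.72287964]
0 0 [225.80274161 171.98748808]
0 0.007 [224.67122653 163.37450587]
0 0.013 [223.69257551 155.92511002]
0.025 0 [213.25146043 143.02156296]
0.025 0.007 [212.07464369 134.38271153]
0.025 0.013 [211.05693134 126.9118238 ]
[216.59621333 186.5864558 ]
```

View pics/top2c.png

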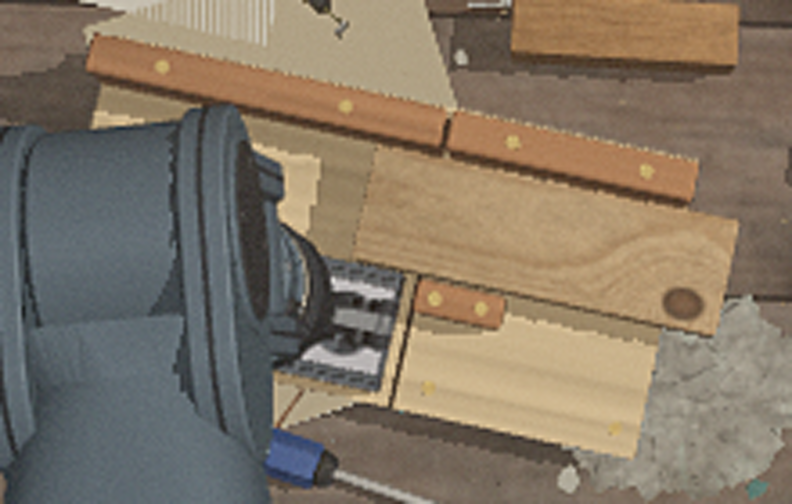

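Top view: the gripper body hides the holes. Its inner-side linkage appears at about (365,320) in the crop. I take a sharper crop of the scene view at the tips.

Run:
```python
from h import *
im=cv2.imread("pics/scene2.png")[145:230,205:285]
im=cv2.resize(im,None,fx=7,fy=7,interpolation=cv2.INTER_CUBIC)
cv2.imwrite("pics/z2.png",np.clip(im.astype(float)*1.6,0,255).astype(np.uint8))
p=np.array(observe()["ee_pos"]); y=np.array([.179,.984,0])
print([np.round((proj("scene",p+y*k)-[205,145])*7) for k in(-.025,.025)])
```

```text
[array([287., 425.]), array([237., 311.])]
```

View pics/z2.png

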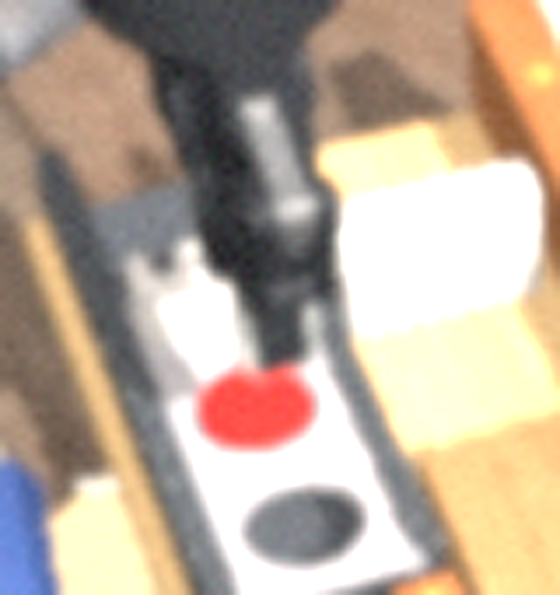

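The tip shows at (282,360) in this crop, above where I predicted it (287,425), so I go lower before judging.

jog_arm:
  rows:
    - [0,0,1,0]
    - [0,0,0.8,0]
    - [0,0,0,0]
    - [0,0,0,0]

```text
time_s: 2.95
ee_pos: [0.4749, 0.1296, 0.0837]
ee_rot: [[-0.984, 0.179, -0.0], [0.179, 0.984, -0.0], [0.0, -0.0, -1.0]]
force: [0.4, -0.5, 0.7]
opening: 0.0358
finger_force: 0.0
```

Run:
```python
from h import *
a=save("scene","s3.png")[145:230,205:285]; b=save("top","t3.png")[225:305,200:280]
f=lambda a,g:np.clip(cv2.resize(a,(560,560),interpolation=cv2.INTER_CUBIC).astype(float)*g,0,255).astype(np.uint8)[...,::-1]
im=cv2.resize(np.hstack([f(a[:80],1.5),f(b,1.5)]),(800,400)); cv2.imwrite("pics/z3.png",im)
p=np.array(observe()["ee_pos"]); y=np.array([.179,.984,0]); print(p)
for k in(-.025,.025):
  for dz in(0,.01): print(k,dz,(proj("scene",p+y*k+[0,0,dz])-[205,145])*5, (proj("top",p+y*k+[0,0,dz])-[200,225])*5+[400,0])
```

```text
[0.47518358 0.12960334 0.0840909 ]
-0.025 0 [208.12621296 334.61262411] [621.21943298 215.51646899]
-0.025 0.01 [206.02336559 317.98207589] [618.62285059 214.36504914]
0.025 0 [173.14142175 253.27267755] [504.40412234 190.83140511]
0.025 0.01 [170.85616509 236.52268138] [500.79547967 189.46617186]
```

View pics/z3.png

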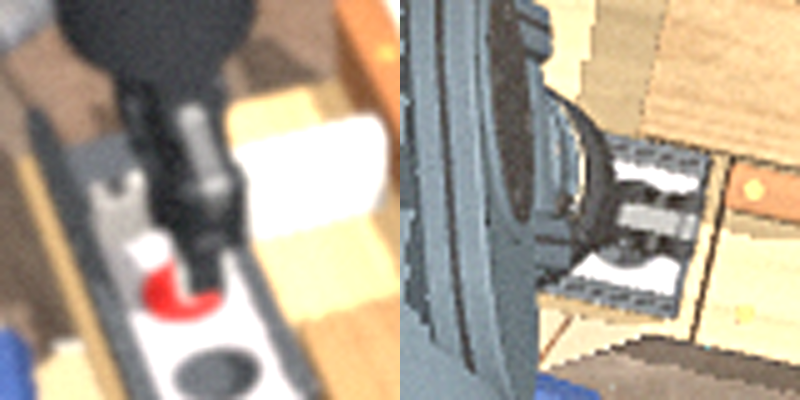

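The dark tip is at (207,292) with a whitish strip at (180,275) beside it that also covers the red. I difference this view against the first picture to get the gripper's true silhouette.

Run:
```python
from h import *
a=cv2.imread("pics/s1.png")[165:225,215:275]; b=cv2.imread("pics/s3.png")[165:225,215:275]
d=np.abs(a.astype(int)-b).max(2)
f=lambda a:cv2.resize(a,(390,390),interpolation=cv2.INTER_NEAREST)
cv2.imwrite("pics/z4.png",np.hstack([f(np.clip(b*1.4,0,255).astype(np.uint8)),f(cv2.cvtColor(np.clip(d*3,0,255).astype(np.uint8),cv2.COLOR_GRAY2BGR))]))
K,R,t=cam("scene"); print("camC",-R.T@t)
```

```text
camC [ 0.18139193 -0.60580264  0.9046873 ]
```

View pics/z4.png

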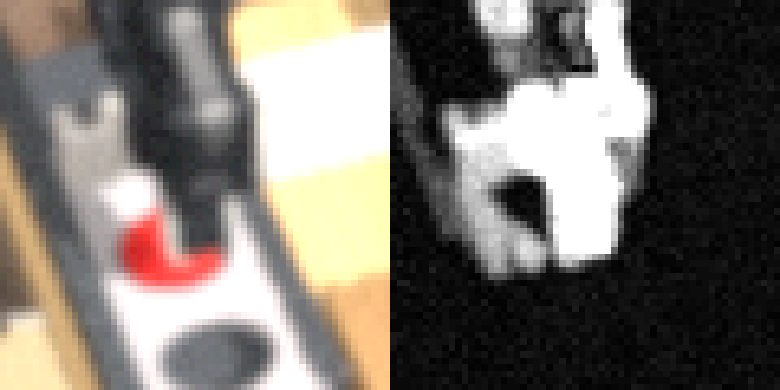

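Including its light pad edges, the tip spans u 165–240 in the crop, which is the right width. The bottom is somewhat high, so the pads stand back at this opening. I find the height by touch.

jog_arm:
  rows:
    - [0,0,0.5,0]
    - [0,0,0.4,0]
    - [0,0,0.3,0]
    - [0,0,0.2,0]
    - [0,0,0,0]

```text
time_s: 3.68
ee_pos: [0.4748, 0.1295, 0.0696]
ee_rot: [[-0.984, 0.179, -0.0], [0.179, 0.984, -0.0], [0.0, -0.0, -1.0]]
force: [0.2, -0.2, -0.2]
opening: 0.0358
finger_force: 0.0
```

Run:
```python
from h import *
s=observe(); p=np.array(s["ee_pos"]); print(p,s["force"])
a=cv2.imread("pics/s1.png").astype(int); b=save("scene","s5.png")[...,::-1].astype(int)
d=np.abs(a-b).max(2)
for v in range(198,220): print(v,''.join('#' if x>60 else '+' if x>25 else '.' for x in d[v,225:265]))
print(proj("scene",p-np.array([.179,.984,0])*.025))
```

```text
[0.47479109 0.12954069 0.06955114] [ 0.23186937 -0.21786299 -0.21057902]
198 +++####++.....##############+...........
199 +++####+++....+############+............
200 ++++####++++..+###########+.............
201 ++++###+++#++.+##########+..............
202 .++++##++###+++##########...............
203 .++++#+++################...............
204 ++++++++++###############+..............
205 ...+++#++++##############+..............
206 ....++++++++#############+..............
207 .....++++++++############+..............
208 .....++++++++++########+++..............
209 ......+++++++++++++#+++.................
210 ........++++++++........................
211 .........++.............................
212 ........................................
213 ........................................
214 ........................................
215 ........................................
216 ........................................
217 ........................................
218 ........................................
219 ........................................
[247.07175596 216.76954956]
```

jog_arm:
  rows:
    - [0,0,0.2,0]
    - [0,0,0.2,0]
    - [0,0,0,0]

```text
time_s: 4.1
ee_pos: [0.4748, 0.1295, 0.0656]
ee_rot: [[-0.984, 0.179, -0.0], [0.179, 0.984, -0.0], [0.0, -0.0, -1.0]]
force: [0.4, 0.9, -1.2]
opening: 0.0355
finger_force: 0.0
```

jog_arm:
  rows:
    - [0,0,0.2,0]
    - [0,0,0.2,0]
    - [0,0,0,0]

```text
time_s: 4.47
ee_pos: [0.4747, 0.1295, 0.0615]
ee_rot: [[-0.984, 0.179, -0.001], [0.179, 0.984, -0.0], [0.001, -0.0, -1.0]]
force: [0.1, -0.8, 0.7]
opening: 0.0355
finger_force: 0.0
```

jog_arm:
  rows:
    - [0,0,0.2,0]
    - [0,0,0,0]

```text
time_s: 4.72
ee_pos: [0.4748, 0.1296, 0.0596]
ee_rot: [[-0.984, 0.179, -0.0], [0.179, 0.984, -0.0], [0.0, -0.0, -1.0]]
force: [0.1, 0.0, 0.7]
opening: 0.0354
finger_force: 0.0
```

jog_arm:
  rows:
    - [0,0,0.2,0]
    - [0,0,0,0]

```text
time_s: 4.97
ee_pos: [0.4748, 0.1296, 0.0576]
ee_rot: [[-0.984, 0.179, -0.0], [0.179, 0.984, -0.0], [0.0, -0.0, -1.0]]
force: [-0.1, 0.4, -0.9]
opening: 0.0356
finger_force: 0.0
```

jog_arm:
  rows:
    - [0,0,0.2,0]
    - [0,0,0,0]

```text
time_s: 5.22
ee_pos: [0.4748, 0.1296, 0.0556]
ee_rot: [[-0.984, 0.179, -0.0], [0.179, 0.984, -0.0], [0.0, -0.0, -1.0]]
force: [-0.1, 0.0, -0.3]
opening: 0.0355
finger_force: 0.0
```

Run:
```python
from h import *
p=np.array(observe()["ee_pos"])
a=cv2.imread("pics/s1.png").astype(int); b=save("scene","s6.png")[...,::-1].astype(int)
d=np.abs(a-b).max(2)
for v in range(203,220): print(v,''.join('#' if x>60 else '+' if x>25 else '.' for x in d[v,225:265]))
print(proj("scene",p-np.array([.179,.984,0])*.025))
h=cv2.cvtColor(b.astype(np.uint8),cv2.COLOR_BGR2HSV)
print("red now")
for v in range(195,214): print(v,''.join('R' if (x[0]<8 or x[0]>172) and x[1]>140 and x[2]>90 else 'd' if x[2]<70 else '.' for x in h[v,225:265]))
```

```text
203 .++++#+++#####################+.........
204 ++++++#+++###################++.........
205 ..++++#++++###############++++..........
206 ..++++++++++##############+.............
207 .++++++++++++#############+.............
208 ..++++++++++++############+.............
209 ...++.++++++++############+.............
210 ........+++######+########+.............
211 .........+#######+########+.............
212 .........++######+########+.............
213 ..........+++###++######++..............
214 ...........++++++++##++.................
215 ............++++.+++....................
216 ........................................
217 ........................................
218 ........................................
219 ........................................
[247.63281947 221.24228554]
red now
195 ...........ddddddddddd.....ddd..........
196 ...........dddddddddddd...dddd..........
197 ...........ddddddddddddd.ddddd..........
198 d...........ddddddddddddddddddd.........
199 d...........ddddddddddddddddddd.........
200 dd........RRR..dddddddddddddddd.........
201 dd........RRRRR.ddddddddddddddd.........
202 dd.......RRRRRRRdddddddddddddd..........
203 ddd......RRRRRRRdddddddddddddd..........
204 ddd......RRRRRRR.dddddddd...............
205 dddd.....RRRRRR..dddddddd...............
206 dddd......RRRRR...ddddddd...............
207 dddd.......RRRR....dddddd...............
208 ddddd.......RRR....dddddd...............
209 .dddd..............dddddd...............
210 .d..................ddddd...............
211 ....................ddddd...............
212 ....................ddd.................
213 ........................................
```

jog_arm:
  rows:
    - [0,0,0.2,0]
    - [0,0,0,0]

```text
time_s: 5.52
ee_pos: [0.4748, 0.1296, 0.0536]
ee_rot: [[-0.984, 0.179, -0.0], [0.179, 0.984, -0.0], [0.0, -0.0, -1.0]]
force: [-0.6, -0.6, 0.1]
opening: 0.0356
finger_force: 0.0
```

jog_arm:
  rows:
    - [0,0,0.2,0]
    - [0,0,0,0]

```text
time_s: 5.78
ee_pos: [0.4748, 0.1296, 0.0516]
ee_rot: [[-0.984, 0.179, -0.0], [0.179, 0.984, -0.0], [0.0, -0.0, -1.0]]
force: [-0.7, -0.1, -0.5]
opening: 0.0358
finger_force: 0.0
```

jog_arm:
  rows:
    - [0,0,0.2,0]
    - [0,0,0,0]

```text
time_s: 6.02
ee_pos: [0.4748, 0.1295, 0.0496]
ee_rot: [[-0.984, 0.179, -0.0], [0.179, 0.984, -0.0], [0.0, -0.0, -1.0]]
force: [0.2, -0.6, -0.1]
opening: 0.0357
finger_force: 0.0
```

Run:
```python
from h import *
p=np.array(observe()["ee_pos"])
a=cv2.imread("pics/s1.png").astype(int); b=save("scene","s7.png")[...,::-1].astype(int)
d=np.abs(a-b).max(2)
h=cv2.cvtColor(b.astype(np.uint8),cv2.COLOR_BGR2HSV)
for v in range(188,226): print(v,''.join('#' if x>60 else '+' if x>25 else '.' for x in d[v,225:265]),''.join('R' if (x[0]<8 or x[0]>172) and x[1]>140 and x[2]>90 else 'd' if x[2]<70 else 'm' if x[2]<120 else '.' for x in h[v,225:265]))
```

```text
188 +#####################+...+............. ........mmdddddddddmmmmmmmdmm...........
189 +#####################+................. ........mmdddddddddmmm.mmmddm...........
190 +#####################++................ .........mmdddddddddmmmmmmddmm..........
191 +######################+................ .........mmdddddddddmmmmmmmdmm..........
192 +#######################+............... m........mmdddddddddmmmmmmmddm..........
193 +#######################+............... m........mmddddddddddmm...mmmm..........
194 +######################++............... mm.......mmddddddddddmm....mmm..........
195 ++#####################+++.............. mmm......mmdddddddddmm....mmdmm.........
196 +++#######################++++.......... mmm......mmdddddddddmmmm.mmmddm.........
197 +++########################++++......... mmm.......mdddddddddddmmmmmdddd.........
198 +++#########################+++......... dmm.......mmdddddddddddmmmdddddm........
199 ++++#########################++......... dmmm......mmdddddddddddddddddddm........
200 +++++########################+.......... ddmm.......mddddddddddd
[... 1467 characters left out ...]
ddmm....mmmm
218 ........................................ ...mmmmmm.......mmmmmmmmmmmddddm.....mmm
219 ........................................ ...mmmmmmm.....mmmmmmmmmmmmddddm.....mmm
220 ........................................ ...mmmmmmm.....mmmmmmmmmmmmddddm......mm
221 ........................................ ....mmmmmm.....mmmmmmmmmmmmdddm.......mm
222 ........................................ ....mmmmmmm.....mmmmmmmmmmmdmmm........m
223 ........................................ .....mmmmmm......mmmmmmmmmmmm...........
224 ........................................ .....mmmmmmm......mmmmmmmmmm............
225 ........................................ .....mmmmmmm..........mmm...............
```

The tip is still about 6–7 px above where it should be, and nothing has been touched. I lift and shut the fingers to calibrate where the true tip projects.

jog_arm:
  rows:
    - [0,0,-2.5,0]
    - [0,0,-2.5,0]
    - [0,0,0,0]
    - [0,0,0,0]
    - [0,0,0,0]
    - [0,0,0,0]
    - [0,0,0,0]
  claw: 1

```text
time_s: 6.95
ee_pos: [0.4746, 0.1295, 0.0992]
ee_rot: [[-0.984, 0.179, -0.001], [0.179, 0.984, -0.0], [0.001, -0.0, -1.0]]
force: [0.7, 0.0, 0.3]
opening: 0.0
finger_force: 0.0
```

Run:
```python
from h import *
s=observe(); p=np.array(s["ee_pos"]); print(p,s["opening"])
a=cv2.imread("pics/s1.png").astype(int); b=save("scene","s8.png")[...,::-1].astype(int)
d=np.abs(a-b).max(2)
h=cv2.cvtColor(b.astype(np.uint8),cv2.COLOR_BGR2HSV)
for v in range(184,216): print(v,''.join('#' if x>60 else '+' if x>25 else '.' for x in d[v,225:265]),''.join('R' if (x[0]<8 or x[0]>172) and x[1]>140 and x[2]>90 else 'd' if x[2]<70 else 'm' if x[2]<120 else '.' for x in h[v,225:265]))
print(proj("scene",p),proj("scene",p+[0,0,.01]))
```

```text
[0.47457498 0.12953228 0.09920803] 1.680320988479607e-05
184 #####++...############++................ ...m.......mmdddddddm...................
185 ######+...+###########.................. ............mmddddddm...................
186 ######+...+###########.................. .............mddddddm....mmm............
187 ######+...+###########.................. .............mmdddddm..mmmmmm...........
188 +#####+...++##########+................. .............mmdddddmm..mmmmm...........
189 +#####+....+##########+................. .............mmdddddmm..mmmmm...........
190 +#####+....++#########.................. ..............mdddddmm..mmmmm...........
191 +#####+....+++#######+.................. ..............mdddddm....mmmmm..........
192 +#####+......+######++.................. m.............mmmmmm.....mmmmm..........
193 +#####+......++##+++.................... m.........................mmmm..........
194 +#####+........+........................ mm........................mmmm..........
195 +####+++................................ mm.........................mmm..........
196 +++++++
[... 1064 characters left out ...]
. mmmmm........RRRRRR.............mmmm....
209 ........................................ mmmmmm...........................mmmm...
210 ........................................ mmmmmm...........................mmmmm..
211 ........................................ mmmmmm............................mmmmm.
212 ........................................ mmmmmmm...........................mmmmmm
213 ........................................ .mmmmmm...........................mmmmmm
214 ........................................ .mmmmmmm...........................mmmmm
215 ........................................ .mmmmmmm.............mmmmmmmm.......mmmm
[242.16593034 198.74874866] [241.71551133 195.33981201]
```

Shut, the tip shows at (241.5,193.3) against a predicted (242,199–203). It therefore hangs about 20 mm higher than reported, which agrees with no contact so far. I rely on touch for height and go down again with the fingers straddling both holes.

jog_arm:
  rows:
    - [0,0,0,0]
    - [0,0,0,0]
    - [0,0,2.5,0]
    - [0,0,2.2,0]
    - [0,0,0.4,0]
    - [0,0,0,0]
  claw: 0.165

```text
time_s: 7.75
ee_pos: [0.475, 0.1296, 0.049]
ee_rot: [[-0.984, 0.179, -0.0], [0.179, 0.984, -0.0], [0.0, -0.0, -1.0]]
force: [-1.1, -0.5, 0.2]
opening: 0.0357
finger_force: 0.0
```

jog_arm:
  rows:
    - [0,0,0.2,0]
    - [0,0,0,0]

```text
time_s: 8.0
ee_pos: [0.4757, 0.1297, 0.0476]
ee_rot: [[-0.984, 0.179, 0.001], [0.179, 0.984, 0.0], [-0.001, 0.0, -1.0]]
force: [0.6, 0.3, -1.1]
opening: 0.0357
finger_force: 0.0
```

jog_arm:
  rows:
    - [0,0,0.2,0]
    - [0,0,0,0]

```text
time_s: 8.25
ee_pos: [0.4749, 0.1296, 0.0448]
ee_rot: [[-0.984, 0.179, -0.0], [0.179, 0.984, -0.0], [0.0, -0.0, -1.0]]
force: [-0.1, -0.2, -0.0]
opening: 0.0358
finger_force: 0.0
```

jog_arm:
  rows:
    - [0,0,0.2,0]
    - [0,0,0,0]

```text
time_s: 8.5
ee_pos: [0.4747, 0.1295, 0.0425]
ee_rot: [[-0.984, 0.179, -0.001], [0.179, 0.984, -0.0], [0.0, -0.0, -1.0]]
force: [0.5, 0.8, -0.6]
opening: 0.0355
finger_force: 0.0
```

jog_arm:
  rows:
    - [0,0,0.2,0]
    - [0,0,0,0]

```text
time_s: 8.75
ee_pos: [0.4752, 0.1296, 0.0413]
ee_rot: [[-0.984, 0.179, 0.001], [0.179, 0.984, 0.0], [-0.0, 0.0, -1.0]]
force: [-1.4, -0.6, 4.5]
opening: 0.0358
finger_force: 1.8
```

jog_arm:
  rows:
    - [0,0,0.2,0]
    - [0,0,0,0]

```text
time_s: 9.0
ee_pos: [0.4752, 0.1296, 0.0392]
ee_rot: [[-0.984, 0.179, 0.001], [0.179, 0.984, 0.0], [-0.001, 0.0, -1.0]]
force: [-1.0, -0.9, 4.2]
opening: 0.036
finger_force: 2.2
```

Run:
```python
from h import *
s=observe(); p=np.array(s["ee_pos"]); print(p,s["force"])
a=cv2.imread("pics/s1.png"); b=save("scene","s9.png")[...,::-1]
f=lambda a:cv2.resize(np.clip(a[165:235,215:275].astype(float)*1.5,0,255).astype(np.uint8),(390,455),interpolation=cv2.INTER_CUBIC)
cv2.imwrite("pics/z9.png",np.hstack([f(b),f(cv2.absdiff(a,b))]))
```

```text
[0.47520307 0.12963222 0.03915861] [-0.98643583 -0.91034385  4.1912615 ]
```

View pics/z9.png

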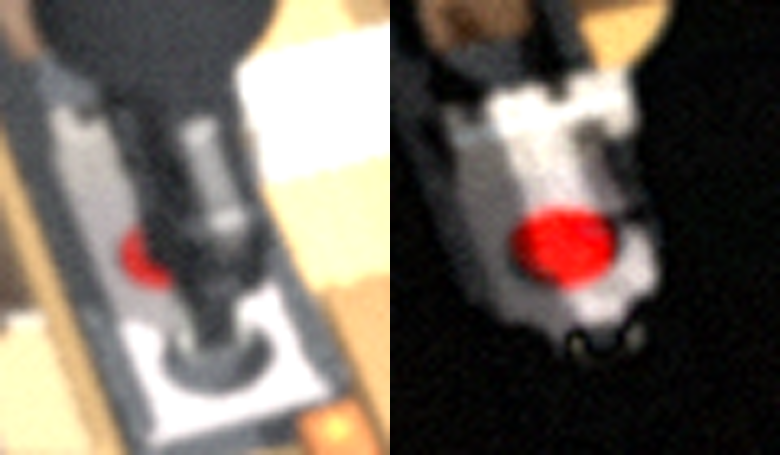

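The inner finger is entering the inner hole at crop (215,345), and the outer finger is on the button (4.2 N, contact near TCP z 0.041). I press about 11 mm.

jog_arm:
  rows:
    - [0,0,0.2,0]
    - [0,0,0.2,0]
    - [0,0,0,0]

```text
time_s: 9.43
ee_pos: [0.4752, 0.1296, 0.035]
ee_rot: [[-0.984, 0.179, 0.0], [0.179, 0.984, 0.0], [-0.0, 0.0, -1.0]]
force: [-1.4, 0.0, 6.1]
opening: 0.0356
finger_force: 2.9
```

jog_arm:
  rows:
    - [0,0,0.2,0]
    - [0,0,0.2,0]
    - [0,0,0,0]

```text
time_s: 9.8
ee_pos: [0.4752, 0.1296, 0.0313]
ee_rot: [[-0.984, 0.179, 0.001], [0.179, 0.984, 0.0], [-0.001, 0.0, -1.0]]
force: [-2.8, -1.3, 6.8]
opening: 0.0355
finger_force: 3.6
```

jog_arm:
  rows:
    - [0,0,0.15,0]
    - [0,0,0,0]

```text
time_s: 10.05
ee_pos: [0.4752, 0.1296, 0.0299]
ee_rot: [[-0.984, 0.179, 0.001], [0.179, 0.984, 0.0], [-0.001, 0.0, -1.0]]
force: [-2.3, -1.2, 8.3]
opening: 0.0359
finger_force: 3.8
```

jog_arm:
  rows:
    - [0,0.3,0,0]
    - [0,0.3,0,0]
    - [0,0,0,0]

```text
time_s: 10.42
ee_pos: [0.4766, 0.1333, 0.03]
ee_rot: [[-0.984, 0.18, 0.001], [0.18, 0.984, -0.005], [-0.002, -0.005, -1.0]]
force: [-2.0, -5.6, 7.2]
opening: 0.0354
finger_force: 3.8
```

jog_arm:
  rows:
    - [0,0.2,0,0]
    - [0,0.2,0,0]
    - [0,0,0,0]

```text
time_s: 10.8
ee_pos: [0.4776, 0.1371, 0.0301]
ee_rot: [[-0.984, 0.18, 0.002], [0.18, 0.984, -0.005], [-0.003, -0.005, -1.0]]
force: [-1.3, -5.5, 7.5]
opening: 0.0354
finger_force: 3.8
```

jog_arm:
  rows:
    - [0,0.4,0,0]
    - [0,0.4,0,0]
    - [0,0.4,0,0]
    - [0,0,0,0]

```text
time_s: 11.3
ee_pos: [0.4798, 0.1481, 0.03]
ee_rot: [[-0.984, 0.181, 0.002], [0.18, 0.984, -0.007], [-0.003, -0.007, -1.0]]
force: [-1.2, -7.1, 7.5]
opening: 0.0355
finger_force: 4.6
```

Run:
```python
from h import *
a=cv2.imread("pics/s1.png"); b=save("scene","s10.png")[...,::-1]; t=save("top","t10.png")[...,::-1]
for n,i in(("a",a),("b",b)):
    h=cv2.cvtColor(i.copy(),cv2.COLOR_BGR2HSV)[...,2]; print(n); 
    for v in range(205,236,1): print(v,''.join('#' if x<75 else 'm' if x<125 else '.' for x in h[v,225:270]))
```

```text
a
205 mmmm...........................mmmm..........
206 mmmmm..........................mmmm..........
207 #mmmm...........................mmmm.........
208 mmmmm...........................mmmm.........
209 m#mmmm...........................mmmm........
210 m#mmmm...........................mmmmm.......
211 m#mmmmm...........................mmmmm......
212 mm#mmmm...........................mmmmmm.....
213 .m#mmmm...........................mmmmmmm....
214 .mmmmmmm...........................mmmmmm....
215 .mm#mmmm............mmmmmmmmmm.....mmmmmmm...
216 ..m#mmmmm.........mmmmmmm####mm.....mmmmmm...
217 ..mm#mmmm........mmmmmmmm#####mm....mmmmmmm..
218 ...mmmmmm.......mmmmmmmmmm#####m....mmmmmmm..
219 ...m##mmmm.....mmmmmmmmmmmm####m.....mmmmmmm.
220 ...mm#mmmm.....mmmmmmmmmmm#####m.....mmmmmmm.
221 ....mmmmmmm....mmmmmmmmmmm####mm......mmmmmmm
222 ....mmmmmmm....mmmmmmmmmmm###mm........mmmmmm
223 ....mm#mmmm.....mmmmmmmmm###mm..........mmmmm
224 .....mmmmmmm......mmmmmmmmmmm...........mm#mm
225 .....mmmmmmm.........mmmmm...............mmmm
226 ......m#mmmmm...........................mmmm
[... 1303 characters left out ...]

222 ....mm#mmmm.........mmm..............mmmmmmmm
223 ....mmmmmmm.........................mmmmmmmmm
224 .....mmmmmmm......................mm##mmmm#mm
225 .....mmmmmmm...................mmm####mm##mmm
226 ......m#mmmmm...............mmmmmm####mmmmmmm
227 ......m##mmmm...........mmmmmmmmm####mmm.....
228 ......mm#mmmmm......mmmmmmmmmmmm####mm.......
229 .......m##mmmm...mmmmmmmmmmmmmm####mm........
230 .......mm#mmmmmmmmmmmmmmmmmmmm#####mm........
231 ........m#mmmmmmmmmmmmmmmmmmmm#####mm........
232 ........m#mmmmmmmmmmmmmmmmmmmm#####mm........
233 ........mm#mmmmmmmmmmmmmmmmmmmmm#mmmm........
234 .........m##mmmmmmmmmmmmmmmmmmmmmmmmmm.......
235 .........mmmmmmmmmmmmmmmmmm........mmm.......
```

The bar has moved about 11 mm and lags the finger by about 8 mm; it now holds the button down. I raise the tips so they stay only in the bar's thickness and drag on.

jog_arm:
  rows:
    - [0,0,-0.2,0]
    - [0,0,-0.25,0]
    - [0,0,0,0]
    - [0,0.3,0,0]
    - [0,0.3,0,0]
    - [0,0,0,0]

```text
time_s: 12.15
ee_pos: [0.48, 0.1548, 0.0329]
ee_rot: [[-0.984, 0.18, -0.0], [0.18, 0.984, -0.005], [-0.001, -0.005, -1.0]]
force: [-0.1, -8.1, 2.2]
opening: 0.0357
finger_force: 3.4
```

jog_arm:
  rows:
    - [0,0,-0.15,0]
    - [0,0.4,0,0]
    - [0,0.4,0,0]
    - [0,0,0,0]

```text
time_s: 12.65
ee_pos: [0.4811, 0.1626, 0.0335]
ee_rot: [[-0.984, 0.18, -0.001], [0.18, 0.984, -0.006], [0.0, -0.006, -1.0]]
force: [2.1, -6.5, -2.4]
opening: 0.0355
finger_force: 3.6
```

jog_arm:
  rows:
    - [0,0.4,0,0]
    - [0,0.4,0,0]
    - [0,0.4,0,0]
    - [0,0.4,0,0]
    - [0,0,0,0]

```text
time_s: 13.28
ee_pos: [0.484, 0.1783, 0.0335]
ee_rot: [[-0.984, 0.18, -0.001], [0.18, 0.984, -0.006], [0.0, -0.006, -1.0]]
force: [2.5, -6.3, -3.0]
opening: 0.0358
finger_force: 3.6
```

Run:
```python
from h import *
a=cv2.imread("pics/s1.png"); b=save("scene","s11.png")[...,::-1]
h=cv2.cvtColor(b.copy(),cv2.COLOR_BGR2HSV)[...,2]
for v in range(198,228,1): print(v,''.join('#' if x<75 else 'm' if x<125 else '.' for x in h[v,220:265]))
```

```text
198 mmmmmmmmm....mmmmm######m........mmmm........
199 mmmmmmmmm........m######m........mmmm........
200 .mmmmmmm.........m######m.........mmmm.......
201 .mmmmmmm.........mm#####m.........mmmm.......
202 .mmmmmmm.........mm#####m..........mmmm......
203 ..m#mmmm.........mm##mmm...........mmmm......
204 ..mmmmmmm.........mmm..............mmmmm.....
205 ...m#mmmm.....................m.....mmmm.....
206 ...mm#mmmm....................mm....mmmm.....
207 ...mmmmmmm....................m......mmmm....
208 ....mmmmmm....................m......mmmm....
209 ....mm#mmmm...........................mmmm...
210 m...mm#mmmm...........................mmmmm..
211 m....m#mmmmm...........................mmmmm.
212 .....mm#mmmm..........................mmmmmmm
213 ......mmmmmm.........................mmmmmmmm
214 ......mmmmmmm.......................mm##mmmmm
215 ......mm#mmmm....................mmm#####mmmm
216 .......mmmmmmm...............mmmmm#######mmmm
217 .......mm#mmmm............mmmmmmmm########mmm
218 ........mmmmmm........mmmmmmmmmmmmm#######mmm
219 ........mmmmmmm...mmmmmmmmmmmmmmmmm########mm
220 ........mm#mmmmmmmmmmmmmmmmmmmmmmmm########mm
221 .........mmmmmmmmmmmmmmmmmmmmmmmmmmm#######mm
222 .........mmmmmmmmmmmmmmmmmmmmmmmmmmm#######mm
223 .........mm#mmmmmmmmmmmmmmmmmmmmmmmmm######mm
224 ..........mmmmmmmmmmmmmmmmmmmmmmmmmmm######mm
225 ..........mmmmmmmmmmmmmmmmmmmmmmmmmmmm#####mm
226 ...........m#mmmmmmmmmmmmmmmmmmmmmmmmm#####mm
227 ...........mm#mmmmmmmmmmmmmmmmmmmmmmmm####mmm
```

The bar stands at about 42 mm. I lift out of the holes, then push the last bit on the stop's face so the button can snap in.

jog_arm:
  rows:
    - [0,0,-0.6,0]
    - [0,0,-0.6,0]
    - [0,0,-0.5,0]
    - [0,0,0,0]
    - [0,0.5,0,0]
    - [0,0.5,0,0]
    - [0,0.4,0,0]
    - [0,0.2,0,0]
    - [0,0.2,0,0]
    - [0,0,0,0]

```text
time_s: 14.58
ee_pos: [0.4875, 0.1985, 0.0523]
ee_rot: [[-0.984, 0.179, -0.0], [0.179, 0.984, -0.0], [0.0, -0.0, -1.0]]
force: [-0.1, -0.9, -0.5]
opening: 0.0357
finger_force: 0.0
```

jog_arm:
  rows:
    - [0,0.2,0,0]
    - [0,0.2,0,0]
    - [0,0,0,0]

```text
time_s: 14.95
ee_pos: [0.4877, 0.1999, 0.0523]
ee_rot: [[-0.984, 0.18, -0.001], [0.18, 0.984, -0.005], [0.0, -0.005, -1.0]]
force: [-2.0, -5.6, 1.6]
opening: 0.036
finger_force: 3.3
```

jog_arm:
  rows:
    - [0,0.2,0,0]
    - [0,0.2,0,0]
    - [0,0,0,0]

```text
time_s: 15.32
ee_pos: [0.4884, 0.2037, 0.0522]
ee_rot: [[-0.984, 0.18, -0.001], [0.18, 0.984, -0.006], [0.0, -0.006, -1.0]]
force: [-1.1, -6.6, 1.9]
opening: 0.0359
finger_force: 3.5
```

jog_arm:
  rows:
    - [0,0.15,0,0]
    - [0,0.15,0,0]
    - [0,0,0,0]

```text
time_s: 15.7
ee_pos: [0.4889, 0.2066, 0.0523]
ee_rot: [[-0.984, 0.18, -0.001], [0.18, 0.984, -0.006], [0.0, -0.006, -1.0]]
force: [-0.8, -6.6, 1.6]
opening: 0.0354
finger_force: 3.5
```

jog_arm:
  rows:
    - [0,0.15,0,0]
    - [0,0,0,0]

```text
time_s: 15.95
ee_pos: [0.4892, 0.2082, 0.0523]
ee_rot: [[-0.984, 0.18, -0.001], [0.18, 0.984, -0.005], [0.0, -0.005, -1.0]]
force: [-1.1, -6.0, 2.0]
opening: 0.0357
finger_force: 3.3
```

Run:
```python
from h import *
b=save("scene","s12.png")[...,::-1]
h=cv2.cvtColor(b.copy(),cv2.COLOR_BGR2HSV)
for v in range(194,220,1): print(v,''.join('R' if (x[0]<8 or x[0]>172) and x[1]>140 and x[2]>90 else '#' if x[2]<75 else 'm' if x[2]<125 else '.' for x in h[v,220:265]))
```

```text
194 mmmmm..........................mmmm..........
195 mmmmm...........................mmm..........
196 m#mmmm..........................mmmm.........
197 m#mmmm..........................mmmm.........
198 mmmmmm...........................mmmm........
199 mm#mmmm..........................mmmm........
200 .mmmmmm.............RRRRRR........mmmm.......
201 .mmmmmmm.........RRRRRRRRRRR......mmmm.......
202 .mmmmmmm........RRRRRRRRRRRRR......mmmm......
203 ..m#mmmm.......RRRRRRRRRRRRRR......mmmm......
204 ..mm#mmmm.....RRRRRRRRRRRRRRR......mmmmm.....
205 ..mm#mmmm.....RRRRRRRRRRRRRRR.......mmmm.....
206 ...mmmmmmm.....RRRRRRRRRRRRRR.......mmmm.....
207 ...mmmmmmm.....RRRRRRRRRRRRR.........mmmm....
208 ....mmmmmm......RRRRRRRRRR...........mmmm....
209 ....mm#mmmm........RRRRR.............mmmmm...
210 m...mm#mmmm.........................mmmmmmm..
211 m....m#mmmmm......................mmm##mmmmm.
212 .....mmmmmmm...................mmmm#####mmmmm
213 ......mmmmmm................mmmmm#######mmmmm
214 ......mmmmmmm...........mmmmmmmm########mmmmm
215 ......mmmmmmm........mmmmmmmmmmmm########mmmm
216 .......m#mmmmm...mmmmmmmmmmmmmmmmm#######mmmm
217 .......mmmmmmmmmmmmmmmmmmmmmmmmmmm########mmm
218 ........mmmmmmmmmmmmmmmmmmmmmmmmmmm#######mmm
219 ........mm#mmmmmmmmmmmmmmmmmmmmmmmm########mm
```

The red is now wholly seen in the inner hole at (241.5,204.5), about 1.5 px lower than when up, so the button is probably still held down. I push on in 1 mm steps.

jog_arm:
  rows:
    - [0,0.1,0,0]
    - [0,0,0,0]
    - [0,0,0,0]

```text
time_s: 16.38
ee_pos: [0.4899, 0.2116, 0.0522]
ee_rot: [[-0.984, 0.179, -0.0], [0.179, 0.984, -0.0], [0.0, -0.0, -1.0]]
force: [-0.0, -2.1, -0.5]
opening: 0.0357
finger_force: 1.2
```

```bash
cat >> h.py <<'E'
def redz(f):
    b=save("scene",f)[...,::-1]; h=cv2.cvtColor(b[190:220,225:262].copy(),cv2.COLOR_BGR2HSV)
    m=((h[...,0]<8)|(h[...,0]>172))&(h[...,1]>140)&(h[...,2]>90); y,x=np.nonzero(m); return x.mean()+225,y.mean()+190,m.sum(),y.min()+190,y.max()+190
E
python3 -c "
from h import *
print(redz('s13.png'));print(observe()['force'])
for f in('s1','s12'):
    h=cv2.cvtColor(cv2.imread('pics/%s.png'%f)[190:220,225:262],cv2.COLOR_BGR2HSV); m=((h[...,0]<8)|(h[...,0]>172))&(h[...,1]>140)&(h[...,2]>90); y,x=np.nonzero(m); print(f,x.mean()+225,y.mean()+190,m.sum())
"
```

```text
(np.float64(240.9248120300752), np.float64(202.75187969924812), np.int64(133), np.int64(198), np.int64(208))
[-0.36703868 -2.97311579 -0.55748915]
s1 241.01459854014598 202.86861313868613 137
s12 241.36206896551724 204.43103448275863 116
```

The button has sprung up (202.75 against 202.87 originally). I draw back, lift and go to behind the timber.

jog_arm:
  rows:
    - [0,-0.5,0,0]
    - [0,-0.5,0,0]
    - [0,0,-3,0]
    - [0,0,-3,0]
    - [-0.92,-4.7,0,0]
    - [-0.92,-4.7,0,0]
    - [-0.92,-4.7,0,0]
    - [-0.92,-4.7,0,0]
    - [-0.92,-4.7,0,0]
    - [-0.92,-4.7,0,0]
    - [-0.92,-4.7,0,0]
    - [-0.92,-4.7,0,0]

```text
time_s: 17.92
ee_pos: [0.4934, -0.1827, 0.1126]
ee_rot: [[-0.984, 0.179, 0.001], [0.179, 0.984, 0.0], [-0.001, 0.001, -1.0]]
force: [1.2, 0.1, -0.5]
opening: 0.0356
finger_force: 0.0
```

Run:
```python
from h import *
s=observe();p=np.array(s["ee_pos"])[:2]-[.5364,.0855]; X=np.array([.984,-.179]);Y=np.array([.179,.984]); print(s["ee_pos"],p@X,p@Y)
print(redz('s14.png'))
im=save("top","t14.png"); c=cv2.resize(im[180:320,150:370],None,fx=3.6,fy=3.6,interpolation=cv2.INTER_CUBIC); cv2.imwrite("pics/t14c.png",c[...,::-1])
```

```text
[ 0.49339558 -0.18272249  0.11256961] 0.005695478399653689 -0.27162872108752784
(np.float64(240.93939393939394), np.float64(202.71212121212122), np.int64(132), np.int64(198), np.int64(208))
```

View pics/t14c.png

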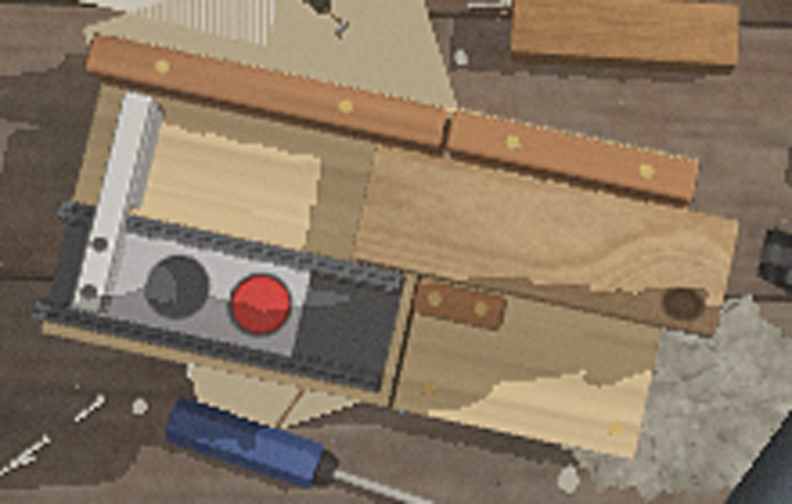

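The top view shows the button up in the inner hole (261,304), the stop at (120,200), and the fingertip at (775,258) clear behind the timber's rear (727,278). Now I go down behind the end.

jog_arm:
  rows:
    - [0,0,2,0]
    - [0,0,2,0]
    - [0,0,2,0]
    - [0,0,1.5,0]
    - [0,0,0.5,0]
    - [0,0,0,0]
    - [0,0.5,0,0]
    - [0,0.5,0,0]
    - [0,0.5,0,0]
    - [0,0.5,0,0]
    - [0,0,0,0]

```text
time_s: 19.4
ee_pos: [0.4969, -0.1611, 0.0323]
ee_rot: [[-0.984, 0.178, -0.0], [0.178, 0.984, 0.0], [0.0, 0.0, -1.0]]
force: [0.2, 0.1, -0.3]
opening: 0.0356
finger_force: 0.0
```

jog_arm:
  rows:
    - [0,0.3,0,0]
    - [0,0.3,0,0]
    - [0,0.3,0,0]
    - [0,0.3,0,0]
    - [0,0,0,0]

```text
time_s: 20.02
ee_pos: [0.4991, -0.1497, 0.0323]
ee_rot: [[-0.984, 0.179, 0.0], [0.179, 0.984, -0.0], [-0.0, -0.0, -1.0]]
force: [0.6, -0.8, -1.0]
opening: 0.0356
finger_force: 0.2
```

jog_arm:
  rows:
    - [0,0.3,0,0]
    - [0,0.4,0,0]
    - [0,0.5,0,0]
    - [0,0.5,0,0]
    - [0,0.5,0,0]
    - [0,0.5,0,0]
    - [0,0.5,0,0]
    - [0,0.5,0,0]
    - [0,0.5,0,0]
    - [0,0.5,0,0]
    - [0,0.3,0,0]

```text
time_s: 21.4
ee_pos: [0.508, -0.1002, 0.0323]
ee_rot: [[-0.984, 0.179, -0.0], [0.179, 0.984, -0.0], [0.0, -0.0, -1.0]]
force: [-0.6, -2.1, 0.5]
opening: 0.0359
finger_force: 0.9
```

jog_arm:
  rows:
    - [0,0.4,0,0]
    - [0,0.5,0,0]
    - [0,0.5,0,0]
    - [0,0.5,0,0]
    - [0,0.5,0,0]
    - [0,0.5,0,0]
    - [0,0.5,0,0]
    - [0,0.5,0,0]
    - [0,0.5,0,0]
    - [0,0.5,0,0]
    - [0,0.3,0,0]

```text
time_s: 22.78
ee_pos: [0.5173, -0.049, 0.0323]
ee_rot: [[-0.984, 0.179, -0.0], [0.179, 0.984, -0.0], [0.0, -0.0, -1.0]]
force: [-0.2, -2.1, -0.1]
opening: 0.0355
finger_force: 0.9
```

jog_arm:
  rows:
    - [0,0.4,0,0]
    - [0,0.4,0,0]
    - [0,0.4,0,0]
    - [0,0.4,0,0]
    - [0,0.3,0,0]
    - [0,0.2,0,0]
    - [0,0,0,0]

```text
time_s: 23.65
ee_pos: [0.5211, -0.0283, 0.0323]
ee_rot: [[-0.984, 0.179, 0.0], [0.179, 0.984, 0.001], [-0.0, 0.001, -1.0]]
force: [0.3, -1.0, -0.1]
opening: 0.0355
finger_force: 0.3
```

jog_arm:
  rows:
    - [0,0.2,0,0]
    - [0,0.15,0,0]
    - [0,0,0,0]

```text
time_s: 24.02
ee_pos: [0.5217, -0.0251, 0.0323]
ee_rot: [[-0.984, 0.179, 0.0], [0.179, 0.984, 0.0], [0.0, 0.0, -1.0]]
force: [0.6, -1.6, -0.1]
opening: 0.0351
finger_force: 0.6
```

jog_arm:
  rows:
    - [0,0.15,0,0]
    - [0,0.15,0,0]
    - [0,0,0,0]

```text
time_s: 24.4
ee_pos: [0.5222, -0.0221, 0.0323]
ee_rot: [[-0.984, 0.179, 0.0], [0.179, 0.984, 0.0], [0.0, 0.0, -1.0]]
force: [0.7, -1.5, -0.7]
opening: 0.0357
finger_force: 0.6
```

jog_arm:
  rows:
    - [0,0.15,0,0]
    - [0,0.1,0,0]
    - [0,0,0,0]

```text
time_s: 24.78
ee_pos: [0.5226, -0.0197, 0.0323]
ee_rot: [[-0.984, 0.179, 0.0], [0.179, 0.984, 0.0], [0.0, 0.0, -1.0]]
force: [-0.4, -1.1, 0.0]
opening: 0.0357
finger_force: 0.6
```

jog_arm:
  rows:
    - [0,0.1,0,0]
    - [0,0.1,0,0]
    - [0,0,0,0]

```text
time_s: 25.15
ee_pos: [0.5228, -0.0185, 0.0323]
ee_rot: [[-0.984, 0.179, -0.0], [0.179, 0.984, -0.001], [0.0, -0.001, -1.0]]
force: [-1.0, -4.4, -0.4]
opening: 0.0362
finger_force: 2.3
```

jog_arm:
  rows:
    - [0,0.1,0,0]
    - [0,0.1,0,0]
    - [0,0,0,0]

```text
time_s: 25.52
ee_pos: [0.5229, -0.0177, 0.0324]
ee_rot: [[-0.984, 0.18, -0.001], [0.18, 0.984, -0.004], [0.0, -0.004, -1.0]]
force: [-1.5, -8.0, 0.5]
opening: 0.0356
finger_force: 4.0
```

The force rises to 8 N, so the timber is against the stop. I draw clear and check.

jog_arm:
  rows:
    - [0,-0.5,0,0]
    - [0,-1.5,0,0]
    - [0,-3,0,0]
    - [0,-3,0,0]
    - [0,0,-3,0]
    - [0,0,-3,0]
    - [0,0,-3,0]
    - [0,-4,0,0]
    - [0,0,0,0]
    - [0,0,0,0]

```text
time_s: 26.78
ee_pos: [0.5017, -0.1338, 0.122]
ee_rot: [[-0.984, 0.18, -0.0], [0.18, 0.984, 0.002], [0.0, 0.001, -1.0]]
force: [-0.1, -0.5, 0.0]
opening: 0.0358
finger_force: 0.0
```

Run:
```python
from h import *
print(redz('s15.png')); im=save("top","t15.png"); a=cv2.imread("pics/t1.png")
s=observe(); print(s["time_s"],s["ee_pos"],s["force"])
O=np.array([.5364,.0855]);X=np.array([.984,-.179]);Y=np.array([.179,.984])
# luminance profile along lane at timber-top height, jig y 0.09..0.16, for x=-.01,.02
g=cv2.cvtColor(im,cv2.COLOR_RGB2HSV)
for x in(-.02,.005,.03):
    out=[]
    for y in np.arange(.124,.166,.002):
        u=proj("top",[*(O+X*x+Y*y),.075]); px=cv2.getRectSubPix(im.astype(np.float32),(1,1),tuple(map(float,u)))[0,0]; out.append((round(y*1000),int(px.max()-px.min()),int(px.mean())))
    print(x,out)
for y in(-.07,.0,.07,.12):
    out=[]
    for x in np.arange(-.046,.05,.004):
        u=proj("top",[*(O+X*x+Y*y),.075]); px=cv2.getRectSubPix(im.astype(np.float32),(1,1),tuple(map(float,u)))[0,0]; out.append((round(x*1000),int(px.mean())))
    print(y,out)
```

```text
(np.float64(240.82258064516128), np.float64(202.44354838709677), np.int64(124), np.int64(198), np.int64(207))
26.875 [ 0.50161354 -0.13326472  0.12181854] [-0.47660279 -0.68060142 -0.25597769]
-0.02 [(124, 62, 135), (126, 66, 133), (128, 62, 133), (130, 62, 134), (132, 63, 135), (134, 65, 134), (136, 62, 134), (138, 61, 133), (140, 62, 133), (142, 66, 134), (144, 57, 131), (146, 15, 121), (148, 6, 145), (150, 9, 207), (152, 9, 196), (154, 10, 193), (156, 8, 192), (158, 9, 193), (160, 8, 193), (162, 6, 198), (164, 21, 158), (166, 44, 124)]
0.005 [(124, 60, 130), (126, 61, 129), (128, 63, 127), (130, 62, 125), (132, 64, 127), (134, 66, 129), (136, 62, 131), (138, 62, 131), (140, 65, 127), (142, 68, 128), (144, 54, 114), (146, 23, 121), (148, 7, 165), (150, 9, 200), (152, 9, 194), (154, 9, 192), (156, 10, 193), (158, 9, 193), (160, 8, 192), (162, 6, 202), (164, 20, 145), (166, 44, 118)]
0.03 [(124, 62, 138), (126, 61, 133), (128, 61, 137), (130, 63, 140), (132, 64, 140), (134, 61, 140), (136, 60, 137), (138, 62, 139), (140, 63, 140), (142, 66, 143), (144, 61, 129), (146, 18, 136), (148,
[... 542 characters left out ...]
), (-6, 152), (-2, 145), (2, 137), (6, 141), (10, 145), (14, 146), (18, 148), (22, 150), (26, 150), (30, 151), (34, 151), (38, 81), (42, 63), (46, 121)]
0.07 [(-46, 187), (-42, 97), (-38, 90), (-34, 83), (-30, 144), (-26, 136), (-22, 134), (-18, 143), (-14, 129), (-10, 138), (-6, 144), (-2, 145), (2, 148), (6, 151), (10, 152), (14, 146), (18, 152), (22, 149), (26, 151), (30, 143), (34, 141), (38, 104), (42, 63), (46, 119)]
0.12 [(-46, 188), (-42, 101), (-38, 89), (-34, 94), (-30, 142), (-26, 138), (-22, 135), (-18, 143), (-14, 130), (-10, 137), (-6, 139), (-2, 141), (2, 135), (6, 128), (10, 136), (14, 133), (18, 137), (22, 141), (26, 143), (30, 144), (34, 128), (38, 86), (42, 63), (46, 116)]
```

The timber meets the stop with no gap, lies parallel in the lane, and the button is up. I hand in.

```bash
python3 -c "
from workcell import *
print(close_job())"
```

```text
the job is handed in; nothing more can be done
None
```

The job is handed in: the stop bar is at its second hole with the button up, the timber rests against the stop, and the arm is clear. My last camera check agreed with this; the hand-in itself returned no verdict.

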